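# Seal a flow chip with four clicks of a ratchet lever and hold it

## Robot

A 6-joint arm with a two-finger parallel gripper is mounted at the origin on a cart in front of the work surface, level with it; the furniture and walls round the work are solid. World frame = base frame: x ahead of the robot, y to its left, z up, the work surface at z = 0. Lengths are in m, angles in rad, forces in N, time in s.
With the tool pointing down it reaches from about 0.375 to 0.975 m from the base axis. Payload 3.8 kg.
Tool frame: the origin (TCP) lies on the centre line of the jaws, within the pads' length; the fingertips stand 22 mm ahead of it and the grasp point (between the pads) lies 3 mm ahead of it; z points along the fingers, y is the line along which they close (so a half turn about z gives the same grasp; the last joint's range is limited). The gripper opens to 85 mm and grips with 20 to 120 N. Pads are 22 mm wide; open, the fingers measure 114 mm over their backs; the gripper's body (76 mm by 85 mm) begins 54 mm behind the grasp point. The pads swing forward as they close: fully open they stand 13 mm farther back than shut.
Start: joints at [1.183, 0.264, 1.604, -0, 1.274, -0.037], TCP at [0.232, 0.634, 0.253] pointing down, gripper open.
Joint ranges: [-2.63, 2.63], [-0.94, 2.18], [0.31, 2.57], [-1.31, 4.45], [0, 2.66], [-2.55, 2.55]. Speed limits (rad/s): [2.57, 2.57, 3.14, 3.14, 3.14, 3.14].

## Interface

Orientations are given as a 3x3 rotation matrix whose columns are the frame's x, y, z axes.
In Python, from station import * gives the robot as it stands. The module is installed in compiled form; this text tells all that it offers.
- The arm moves only by the shell command python3 -m inch 'ROWS'. ROWS is JSON, a list of rows, each an object with "grip": the closure, from 0 (fully open) to 1 (shut); "linear": the shift along the tool's x, y, z in units of 30 mm (1.0 is 30 mm), a list of three; "dr": the turn, a rotation vector about the tool's x, y, z in units of 5 degrees (1.0 is 5 degrees), a list of three. In form: [{"grip": grip, "linear": [dx, dy, dz], "dr": [wx, wy, wz]}, ...]. A call has 1 to 10 rows; each row is the pose to reach, as a shift and turn from the pose commanded when the call began, along the tool's axes at that moment; what a row does not reach only later rows make up. A row lasts 1/12 s, in which the tool goes at most 41.7 mm and 7.16 degrees, less where a joint would pass 70% of its speed; a pose out of reach is approached as far as the arm can. A call with a gripper value outside its range is refused whole. The fingers move at their own pace and stop on an object; the grip force is fixed at half the most. Time passes only in rows, so rows that repeat a pose let the fingers close. It gives the time, the measured TCP pose, the force, the opening and the grip force at its end, in the units of the state.
- state(): the state, without advancing time (a new reading comes with each control period).
- camera(name): name is "side" or "top" or "wrist"; returns a dict with "color" (384x512x3 uint8, red, green, blue), "vfov" (degrees; the focal length in pixels is half the picture's height over the tangent of half this angle, whatever the lens; pixels are square), "cx", "cy" (the principal point, pixels), "pose" (4x4, takes a point from camera to world coordinates); the wrist camera has in their place "mount" (4x4, takes a point from camera to tool coordinates, whose origin is the TCP and whose axes are the flange's). Camera axes: x right, y down, z forward; pixel columns grow to the right and rows downward; lengths in m; the calibration is good to about 2 mm. A picture is of the moment at which its call begins: read the wrist's pose just before it. There is no depth.
- hand_in(): hands the job in; it is judged then, once.
The state is a dict: "clock": time; "q": joint angles; "qvel": joint speeds; "tau": joint torques, N m; "position": TCP position; "ee_rot": TCP orientation; "wrist_force": force on the tool from outside, world axes, zero at the start; "ft_torque": the same for the moment, N m; "finger_gap": opening from 0.0 (shut) to 1.0 (fully open); "grip_force": force on a finger pad.
Only numpy, scipy, OpenCV 4.12 (cv2) and the standard library are available. Lean on these libraries where they do the work, as an engineer would, in place of code of your own. Each camera call takes 0.05 s, during which the arm holds its last target. There are 200 camera calls.

## Task

Pick up the flow chip with the blue band, lay it flat in the nest of the chip clamp and let go of it; then swing the clamp's red-handled lever counter-clockwise (seen from above, towards the robot) through exactly four clicks, so that the jaw presses the chip onto the rubber seal. Finish while still holding the lever at the fourth click, since it springs back when let go; a fifth click would crack the chip. Leave the orange chip and the other loose things where they are.

Things in the scene. Friction and masses are not known exactly. Their poses are not given: they have to be found in the camera images.
- chip_blue: flow chip to be sealed: flat white plate 26 x 76 x 6 mm with a blue band across its middle, 30 g, lying flat on the worktop. Origin at the centre of its underside, x across its 26 mm width, y along its length, z up. Either end may face the seal.
- chip_orange: a like chip with an orange band; stays where it is. The two may lie in either place.
- clamp: chip clamp, fixed to the worktop: aluminium base plate 90 x 290 x 10 mm. Origin on the worktop under the middle of the nest; x across the channel, y along it, from the blue port block (y = -77 to -55 mm, 50 mm wide, 50 mm high) past the nest to the ratchet (pivot at y = +125 mm). The pawl housing is at y = +188 mm. The port block end is nearest the robot.
- nest (a point): centre of the nest on top of the grey rail (16 x 70 mm along y, 30 mm above the worktop), axes as the clamp's. The chip lies on it, length along y, overhanging 5 mm each side for the fingers. Four pointed posts at x = +-18.5, y = +-31 mm (6 mm thick, 10 mm above the rail) leave 2.5 mm play each side; seal face (y = -43 mm) and open jaw face (y = +43 mm) leave 5 mm at each end.
- jaw (a joint): travel of the steel jaw towards the seal, m: 0 open, 17 mm per radian of the click wheel.
- seal: spring-backed black rubber seal on the port block, 30 x 12 x 14 mm, origin at its centre; it gives way at 1.5 N per mm. The jaw meets the chip after the first click or two and has it on the seal by about the third.
- pivot (a point): point on the lever's upright pivot axis, at the height of the middle of the handle, 92 mm above the worktop.
- handle (a point): middle of the lever's upright round red handle, on its axis, 92 mm above the worktop, 85 mm from the pivot; handle 18 mm thick, free from 54 to 114 mm above the worktop; the steel arm is below it at 42 to 54 mm.
- lever (a joint): lever angle (rad), counter-clockwise from above; starts at 0.02 to 0.26. Free play (about 1 N) up to 0.30, where it meets the wheel (under load wheel angle = lever angle - 0.30 to 0.37). Felt at the handle, each click: the force climbs by 6 to 10 N, then falls by as much within 5 mm as the tooth is passed (the click); peaks about 11 N at the first, 14 N at the fourth, lows 3 to 7 N.
- click_wheel (a joint): angle (rad) of the toothed wheel under the lever, 0 at rest, turned by the lever. One click per 12 degrees (0.209 rad, 18 mm of handle travel); the n-th notch is at n x 0.209 rad, tooth crests halfway between, so the fourth click is held from 0.733 to 0.942. A spring always drives wheel and lever back; the notches do not hold them.
- sample_pot: bystander: pot with green cap, 46 x 46 x 55 mm, stands behind the clamp
- dropper_bottle: bystander: brown dropper bottle with white cap, 29 x 28 x 62 mm
- petri_dish: bystander: round flat culture dish, 72 x 72 x 15 mm
- clay_strip: bystander: long narrow sealing-clay tray, 28 x 90 x 10 mm
- microscope: fixed obstacle: the microscope that stands between the chips and the clamp, 420 mm tall; origin under its middle, on the worktop. Its eyepieces lean out to 120 mm in front of the origin (-x) at 330 to 420 mm height, its stage 110 mm to either side at 150 mm: pass well in front of it, about 0.4 m from the robot's axis.
Mind the look-alikes: they are no part of the job. What is shaped like the chip_blue but green is not meant.

How it is judged:
On the way, in this order (a step that is already met when the one before it is completed fails the run):
1. the blue-banded chip is lifted off the worktop by the fingers (height (world z) of chip_blue above 0.045 m and contact force between the fingers and chip_blue above 1 N), for 0.1 s.
2. the blue-banded chip lies flat in the nest, let go, before the first click (x of chip_blue in the frame of nest between -0.005 and 0.005 m and y of chip_blue in the frame of nest between -0.008 and 0.008 m and z of chip_blue in the frame of nest between -0.002 and 0.0025 m and angle between chip_blue's own z axis and vertical below 0.06 rad and contact force between each of the arm, the fingers and chip_blue below 0.1 N and value of joint click_wheel below 0.08 rad), for 0.2 s.
3. the wheel stands at the fourth click, driven by the lever in the robot's grip (value of joint click_wheel between 0.74 and 0.935 rad and contact force between the fingers and lever above 1 N), for 0.2 s.
At the end, for the whole second after the job is handed in: Fingers hold the lever (over 1 N), click wheel at rest in its fourth notch (0.74 to 0.935 rad); blue chip flat on the nest rail (5 mm sideways, 2.5 mm in height), not touched by the fingers, pressed on the seal with over 2 N; orange chip moved less than 30 mm (all of step 3 and contact force between seal and chip_blue above 2 N and x of chip_blue in the frame of nest between -0.005 and 0.005 m and z of chip_blue in the frame of nest between -0.002 and 0.0025 m and angle between chip_blue's own z axis and vertical below 0.06 rad and contact force between the fingers and chip_blue below 0.1 N and not (distance of chip_orange from where it was at the start of the episode above 0.03 m) and velocity of joint click_wheel between -0.1 and 0.1 rad/s); the arm keeps its last pose, push and grip.
It fails at once if the lever is taken over the fifth click (the chip would crack) (value of joint click_wheel above 0.95 rad).
It fails at once if a bystander is moved more than 30 mm (distance of any of chip_orange, sample_pot, dropper_bottle, petri_dish, clay_strip from where it was at the start of the episode above 0.03 m).
It also fails if it takes over 72 s, if anything falls off the work surface, if the arm or the gripper's body presses on something with over 40 N, if the wrist force passes 120 N, or if a joint passes its speed limit or range.

## Working session

There is one attempt and no reset: what is moved stays moved. The work goes in short steps, Python scripts to look and compute and a shell command to move; the robot and the scene stay as the last step left them, time stands still between calls to the robot, and variables do not carry over. Pictures are saved under pics/ and viewed, at most 10 in all, crops included, and the job is handed in when it is done.

```bash
mkdir -p pics; python3 - <<'E'
from station import *
import cv2, numpy as np
s=state(); print(s['clock'],s['position'],s['ee_rot'],s['finger_gap'])
ims=[]
for n in ['top','side','wrist']:
    c=camera(n); cv2.imwrite(f'pics/{n}0.png',c['color'][:,:,::-1]); np.save(f'{n}0.npy',c,allow_pickle=True)
    print(n,c['vfov'],c['cx'],c['cy'],np.round(c.get('pose',c.get('mount')),4).tolist())
a=cv2.imread('pics/top0.png');b=cv2.imread('pics/side0.png')
cv2.imwrite('pics/a.png',cv2.resize(a,(800,600)));cv2.imwrite('pics/b.png',cv2.resize(b,(800,600)))
E
```

```text
0.0 [0.23167191 0.63325971 0.25195559] [[-9.39091298e-01  3.43666645e-01 -8.78476075e-04]
 [ 3.43667751e-01  9.39088990e-01 -2.08459125e-03]
 [ 1.08562731e-04 -2.25952539e-03 -9.99997441e-01]] 1.0046387788804918
top 57.79032025938471 255.86140715551275 187.51544996566943 [[0.0182, -0.9822, 0.1872, 0.4003], [-0.9998, -0.0183, 0.001, 0.0987], [0.0024, -0.1872, -0.9823, 1.1273], [0.0, 0.0, 0.0, 1.0]]
side 53.344854958928266 256.85874584498094 191.65421215618383 [[-0.9969, -0.0572, 0.0534, 0.5401], [-0.0753, 0.5163, -0.8531, 0.8939], [0.0212, -0.8545, -0.5191, 0.5783], [0.0, 0.0, 0.0, 1.0]]
wrist 65.54177205870025 256.46488987960277 190.50492259888372 [[-0.0001, -0.9612, -0.2758, 0.0703], [1.0, -0.0003, 0.0005, 0.0002], [-0.0005, -0.2758, 0.9612, -0.1216], [0.0, 0.0, 0.0, 1.0]]
```

View pics/a.png

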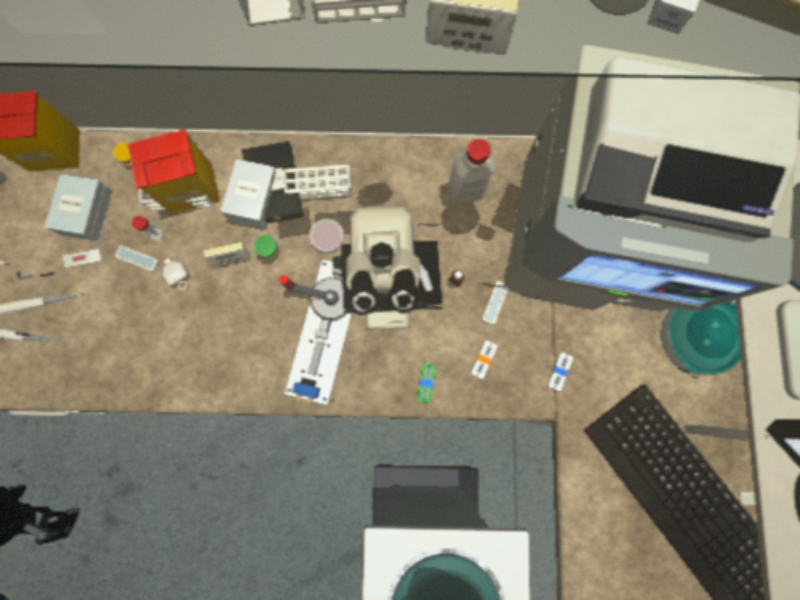

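View pics/b.png

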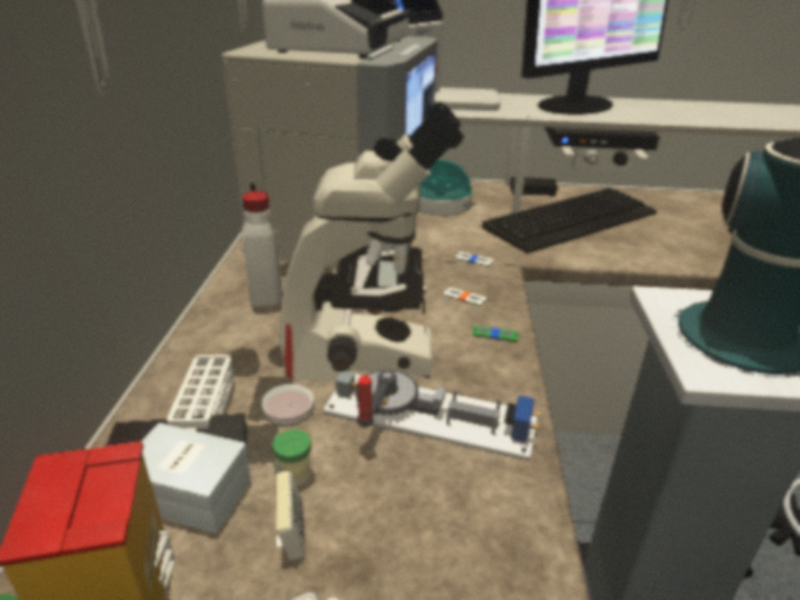

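Candidates for the chip (800 px top picture): white with blue band (561,371); white with orange band (485,359); green with blue band (427,383, a look-alike); plain clay tray (495,302); bluish slide at the far left (136,258). I choose (561,371). The clamp has its port block at (306,388), pivot at (328,296) and red handle at (285,281).

```bash
cat > h.py <<'E'
import cv2, numpy as np
def K(c):
    f=c['color'].shape[0]/2/np.tan(np.radians(c['vfov']/2)); return f,c['cx'],c['cy']
def ray(c,p,T=None):
    f,cx,cy=K(c);T=np.array(c['pose']) if T is None else T
    return T[:3,3],T[:3,:3]@np.array([(p[0]-cx)/f,(p[1]-cy)/f,1])
def onz(c,p,z,T=None):
    o,d=ray(c,p,T); return o+d*(z-o[2])/d[2]
def proj(c,X,T=None):
    f,cx,cy=K(c);T=np.array(c['pose']) if T is None else T
    v=T[:3,:3].T@(np.array(X)-T[:3,3]); return np.array([f*v[0]/v[2]+cx,f*v[1]/v[2]+cy])
def tri(c1,p1,c2,p2):
    (o1,d1),(o2,d2)=ray(c1,p1),ray(c2,p2)
    t=np.linalg.lstsq(np.c_[d1,-d2],o2-o1,rcond=None)[0]
    a,b=o1+t[0]*d1,o2+t[1]*d2; return (a+b)/2,np.linalg.norm(a-b)
def hsv(c): return cv2.cvtColor(c['color'],cv2.COLOR_RGB2HSV)
def blobs(m,box,minA=5):
    z=np.zeros_like(m);x0,y0,x1,y1=box;z[y0:y1,x0:x1]=m[y0:y1,x0:x1]
    cs=cv2.findContours(z,cv2.RETR_EXTERNAL,cv2.CHAIN_APPROX_NONE)[0]
    return [q for q in sorted(cs,key=cv2.contourArea)[::-1] if cv2.contourArea(q)>=minA]
E
python3 - <<'E'
from h import *
t=np.load('top0.npy',allow_pickle=True).item();s=np.load('side0.npy',allow_pickle=True).item()
h=hsv(t);k=.64
white=cv2.inRange(h,(0,0,165),(179,70,255));blue=cv2.inRange(h,(100,110,60),(130,255,255));red=cv2.inRange(h,(0,150,80),(8,255,255))|cv2.inRange(h,(172,150,80),(179,255,255))
m=cv2.morphologyEx(white|blue,cv2.MORPH_CLOSE,np.ones((3,3)))
def rect(q,z):
    (c,w,a)=cv2.minAreaRect(q);P=np.array([onz(t,p,z)[:2] for p in cv2.boxPoints((c,w,a))])
    print(np.round(c,1),'centre',np.round(P.mean(0),4),'sides',[np.round(P[i+1]-P[i],4).tolist() for i in (0,1)])
for q in blobs(m,(345,215,375,260))[:1]: rect(q,.006)
wc=cv2.morphologyEx(white,cv2.MORPH_CLOSE,np.ones((5,5)))
for q in blobs(wc,(180,165,230,262),20)[:3]: rect(q,.01)
for q in blobs(blue,(180,235,220,262))[:1]: rect(q,.05)
r=blobs(red,(175,170,195,190))[0];print('red top',r[:,0].mean(0),cv2.boundingRect(r))
hs=hsv(s);rs=cv2.inRange(hs,(0,150,60),(8,255,255))|cv2.inRange(hs,(172,150,60),(179,255,255))
q=blobs(rs,(220,235,245,275))[0];print('red side',cv2.boundingRect(q),cv2.minAreaRect(q))
cr=t['color'][215:260,335:385];cr2=t['color'][160:265,170:235]
cv2.imwrite('pics/c.png',np.hstack([cv2.resize(cr,(400,360),interpolation=0),cv2.resize(cr2,(350,360*1),interpolation=0)])[:,:,::-1])
E
```

```text
[358.8 237.5] centre [ 0.4578 -0.2321] sides [[0.0727, -0.0336], [-0.013, -0.0313]]
[210.8 210.4] centre [0.5394 0.2434] sides [[0.3083, -0.0484], [-0.0272, -0.1367]]
[195.4 249.1] centre [0.4112 0.2807] sides [[0.0197, -0.0029], [-0.008, -0.0451]]
red top [182.45454545 179.68181818] (179, 176, 8, 8)
red side (230, 240, 7, 29) ((233.0, 254.0), (28.0, 6.0), 90.0)
```

View pics/c.png

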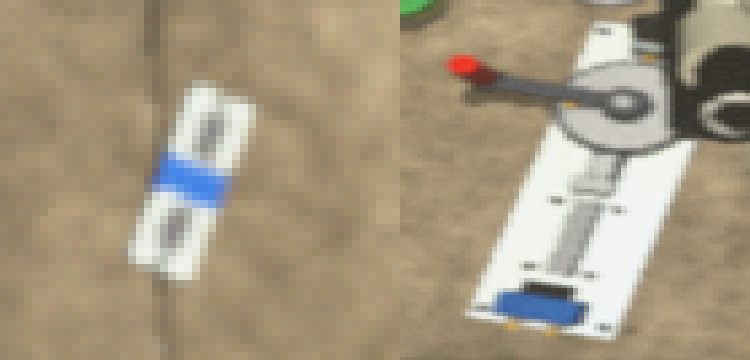

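The crop shows the white chip with the blue band. In the full picture it is at (359,237), with its long axis leaning right. I'll travel to it in front of the microscope.

```bash
cat >> h.py <<'E'
def units(s,X,ylong=None):
    "tool-unit shift to world X; ylong: world angle(deg) wanted for tool y"
    R=np.array(s['ee_rot']);d=R.T@(np.array(X)-s['position'])/.03
    w=0
    if ylong is not None:
        a=np.degrees(np.arctan2(R[1,1],R[0,1]));e=(ylong-a+90)%180-90
        w=-e/5
    tilt=R.T@np.cross(R[:,2],[0,0,-1])/np.radians(5)
    return np.round(d,3).tolist(),np.round([tilt[0],tilt[1],w],3).tolist()
E
python3 - <<'E'
from station import *
from h import *
s=state()
for X in [(.375,.14,.25),(.4,-.02,.25),(.455,-.232,.2)]: print(units(s,X,65.2))
E
```

```text
([-10.135, -13.804, 0.098], [-0.02, -0.0, 0.941])
([-12.75, -18.527, 0.106], [-0.02, -0.0, 0.941])
([-16.9, -24.53, 1.784], [-0.02, -0.0, 0.941])
```

```bash
python3 -m inch '[{"grip":0.4,"linear":[-10.1,-13.8,0.1],"dr":[0,0,0.9]},{"grip":0.4,"linear":[-10.1,-13.8,0.1],"dr":[0,0,0.9]},{"grip":0.4,"linear":[-10.1,-13.8,0.1],"dr":[0,0,0.9]},{"grip":0.4,"linear":[-10.1,-13.8,0.1],"dr":[0,0,0.9]},{"grip":0.4,"linear":[-10.1,-13.8,0.1],"dr":[0,0,0.9]},{"grip":0.4,"linear":[-10.1,-13.8,0.1],"dr":[0,0,0.9]},{"grip":0.4,"linear":[-10.1,-13.8,0.1],"dr":[0,0,0.9]},{"grip":0.4,"linear":[-10.1,-13.8,0.1],"dr":[0,0,0.9]},{"grip":0.4,"linear":[-10.1,-13.8,0.1],"dr":[0,0,0.9]},{"grip":0.4,"linear":[-10.1,-13.8,0.1],"dr":[0,0,0.9]}]'
python3 - <<'E'
from station import *
from h import *
s=state();print(s['position'],s['finger_gap'])
for X in [(.375,.14,.25),(.4,-.02,.25),(.455,-.232,.2)]: print(units(s,X,65.2))
E
```

```text
clock: 0.98
position: [0.3473, 0.2316, 0.2507]
ee_rot: [[-0.91, 0.416, 0.0], [0.416, 0.91, 0.0], [-0.0, 0.0, -1.0]]
wrist_force: [0.2, -0.5, -0.2]
finger_gap: 0.603
grip_force: 0.0
[0.34728891 0.23164823 0.25070254] 0.6031889331692201
([-2.11, -2.395, 0.024], [0.002, 0.003, 0.049])
([-5.084, -6.9, 0.024], [0.002, 0.003, 0.049])
([-9.688, -12.566, 1.69], [0.002, 0.003, 0.049])
```

```bash
python3 -m inch '[{"grip":0.4,"linear":[-2.1,-2.4,0],"dr":[0,0,0]},{"grip":0.4,"linear":[-2.1,-2.4,0],"dr":[0,0,0]},{"grip":0.4,"linear":[-2.1,-2.4,0],"dr":[0,0,0]},{"grip":0.4,"linear":[-5.1,-6.9,0],"dr":[0,0,0]},{"grip":0.4,"linear":[-5.1,-6.9,0],"dr":[0,0,0]},{"grip":0.4,"linear":[-5.1,-6.9,0],"dr":[0,0,0]},{"grip":0.4,"linear":[-5.1,-6.9,0],"dr":[0,0,0]},{"grip":0.4,"linear":[-9.7,-12.6,1.7],"dr":[0,0,0]},{"grip":0.4,"linear":[-9.7,-12.6,1.7],"dr":[0,0,0]},{"grip":0.4,"linear":[-9.7,-12.6,1.7],"dr":[0,0,0]}]'
python3 - <<'E'
from station import *
from h import *
s=state()
print(units(s,(.455,-.232,.2),65.2))
E
```

```text
clock: 1.82
position: [0.4305, -0.1385, 0.2226]
ee_rot: [[-0.909, 0.417, 0.001], [0.417, 0.909, -0.0], [-0.001, 0.0, -1.0]]
wrist_force: [0.8, 0.3, -0.2]
finger_gap: 0.605
grip_force: 0.0
([-2.041, -2.494, 0.754], [0.003, 0.015, 0.034])
```

```bash
python3 -m inch '[{"grip":0.4,"linear":[-2,-2.5,1.5],"dr":[0,0,0]},{"grip":0.4,"linear":[-2,-2.5,1.5],"dr":[0,0,0]},{"grip":0.4,"linear":[-2,-2.5,1.5],"dr":[0,0,0]},{"grip":0.4,"linear":[-2,-2.5,1.5],"dr":[0,0,0]},{"grip":0.4,"linear":[-2,-2.5,1.5],"dr":[0,0,0]}]'
cat >> h.py <<'E'
def wristT(s,c):
    T=np.eye(4);T[:3,:3]=s['ee_rot'];T[:3,3]=s['position'];return T@np.array(c['mount'])
E
python3 - <<'E'
from station import *
from h import *
s=state();c=camera('wrist');T=wristT(s,c);print(s['position'],s['finger_gap'])
h=hsv(c);blue=cv2.inRange(h,(100,110,60),(130,255,255));white=cv2.inRange(h,(0,0,150),(179,70,255))
e=proj(c,(.458,-.232,.006),T);print('expect',e)
for n,m in (('blue',blue),('both',cv2.morphologyEx(white|blue,cv2.MORPH_CLOSE,np.ones((9,9))))):
    for q in blobs(m,(0,0,512,384),150)[:3]:
        r=cv2.minAreaRect(q);P=np.array([onz(c,p,.006,T)[:2] for p in cv2.boxPoints(r)])
        print(n,np.round(r[0]),np.round(P.mean(0),4),[np.round(P[i+1]-P[i],4).tolist() for i in(0,1)])
cv2.imwrite('pics/w1.png',c['color'][:,:,::-1])
E
```

```text
clock: 2.23
position: [0.453, -0.23, 0.1763]
ee_rot: [[-0.908, 0.419, -0.003], [0.419, 0.908, 0.002], [0.003, 0.001, -1.0]]
wrist_force: [0.1, 1.3, 0.7]
finger_gap: 0.604
grip_force: 0.0
[ 0.4529795  -0.22995601  0.1762842 ] 0.6044011626733294
expect [256.25048734 183.42673146]
blue [258. 185.] [ 0.4601 -0.2316] [[0.0105, 0.0228], [0.0134, -0.006]]
both [256. 168.] [ 0.4688 -0.2375] [[0.1842, 0.4], [0.3531, -0.0727]]
both [326.  36.] [ 0.3624 -0.1198] [[-0.0539, 0.0338], [0.0394, 0.0641]]
both [135. 360.] [ 0.5978 -0.4581] [[-0.059, 0.0527], [0.0133, 0.0154]]
```

View pics/w1.png

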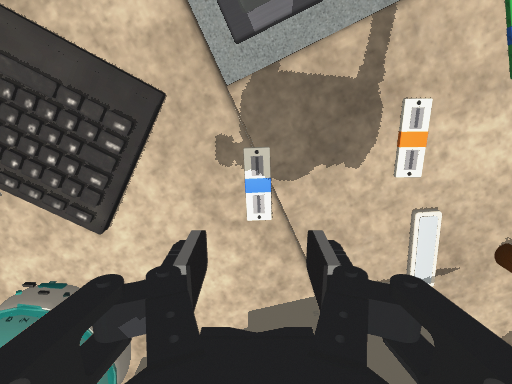

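The chip is straight below, with its band at (258,185), aligned with the jaws. The orange chip (413,139) and clay tray (425,245) are well clear. Descending.

```bash
python3 -m inch '[{"grip":0.4,"linear":[-0.23,0.05,1.3],"dr":[0,0,0]},{"grip":0.4,"linear":[-0.23,0.05,2.6],"dr":[0,0,0]},{"grip":0.4,"linear":[-0.23,0.05,3.8],"dr":[0,0,0]},{"grip":0.4,"linear":[-0.23,0.05,4.6],"dr":[0,0,0]},{"grip":0.4,"linear":[-0.23,0.05,4.9],"dr":[0,0,0]},{"grip":0.4,"linear":[-0.23,0.05,5.1],"dr":[0,0,0]},{"grip":0.4,"linear":[-0.23,0.05,5.1],"dr":[0,0,0]},{"grip":0.7,"linear":[-0.23,0.05,5.1],"dr":[0,0,0]},{"grip":1,"linear":[-0.23,0.05,5.1],"dr":[0,0,0]},{"grip":1,"linear":[-0.23,0.05,5.1],"dr":[0,0,0]}]'
python3 -m inch '[{"grip":1,"linear":[0,0,0],"dr":[0,0,0]},{"grip":1,"linear":[0,0,0],"dr":[0,0,0]},{"grip":1,"linear":[0,0,0],"dr":[0,0,0]}]'
```

```text
clock: 3.12
position: [0.4627, -0.2318, 0.0272]
ee_rot: [[-0.909, 0.416, 0.004], [0.416, 0.909, -0.002], [-0.004, -0.0, -1.0]]
wrist_force: [-2.0, 1.3, 5.3]
finger_gap: 0.243
grip_force: 58.6
clock: 3.37
position: [0.4626, -0.2318, 0.0273]
ee_rot: [[-0.909, 0.417, 0.004], [0.417, 0.909, -0.002], [-0.004, 0.0, -1.0]]
wrist_force: [-1.1, 1.3, 6.0]
finger_gap: 0.242
grip_force: 58.5
```

```bash
python3 -m inch '[{"grip":1,"linear":[0,0,-0.5],"dr":[0,0,0]},{"grip":1,"linear":[0,0,-1.2],"dr":[0,0,0]},{"grip":1,"linear":[0,0,-2.4],"dr":[0,0,0]},{"grip":1,"linear":[0,0,-3.6],"dr":[0,0,0]},{"grip":1,"linear":[0,0,-4.8],"dr":[0,0,0]},{"grip":1,"linear":[0,0,-6],"dr":[0,0,0]},{"grip":1,"linear":[0,0,-6],"dr":[0,0,0]},{"grip":1,"linear":[0,0,-6],"dr":[0,0,0]}]'
python3 - <<'E'
from station import *
from h import *
s=state();c=camera('wrist');T=wristT(s,c)
p=np.array(s['position'])
print(proj(c,p-[0,0,.02],T))
cv2.imwrite('pics/w2.png',c['color'][:,:,::-1])
for X in [(.385,.14,.22),(.40,0,.22)]: print(units(s,X))
E
```

```text
clock: 4.03
position: [0.4632, -0.2325, 0.2097]
ee_rot: [[-0.909, 0.416, 0.008], [0.416, 0.909, -0.005], [-0.01, -0.001, -1.0]]
wrist_force: [-0.9, 0.1, -0.5]
finger_gap: 0.0
grip_force: 0.0
[255.97839693 244.91076203]
([7.537, 10.201, -0.426], [-0.009, 0.111, 0.0])
([5.139, 6.167, -0.4], [-0.009, 0.111, 0.0])
```

View pics/w2.png

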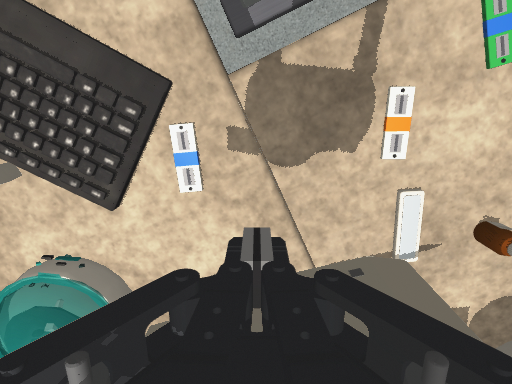

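The chip slipped out: the jaws gripped too high. It is now at (187,158), still flat and between the keyboard and the worktop seam. I'll remeasure and grip lower.

```bash
cat > chip.py <<'E'
from station import *
from h import *
import sys
def find(box,z=.006):
    s=state();c=camera('wrist');T=wristT(s,c)
    h=hsv(c);blue=cv2.inRange(h,(100,110,60),(130,255,255));white=cv2.inRange(h,(0,0,190),(179,40,255))
    q=blobs(blue,box,100)[0];r=cv2.minAreaRect(q)
    m=cv2.morphologyEx(white|blue,cv2.MORPH_CLOSE,np.ones((5,5)))
    for n,q in (('blue',q),('chip',blobs(m,box,100)[0])):
        r=cv2.minAreaRect(q);P=np.array([onz(c,p,z,T)[:2] for p in cv2.boxPoints(r)])
        print(n,np.round(r[0]),np.round(P.mean(0),4),[np.round([np.linalg.norm(v),np.degrees(np.arctan2(v[1],v[0]))%180],4).tolist() for v in (P[1]-P[0],P[2]-P[1])])
    return s,P.mean(0)
E
python3 - <<'E'
from chip import *
s,p=find((163,110,215,205))
E
```

```text
blue [185. 162.] [ 0.4206 -0.2979] [[0.0268, 70.8278], [0.0144, 157.6122]]
chip [185. 160.] [ 0.4203 -0.2977] [[0.0259, 74.5537], [0.0765, 161.6278]]
```

```bash
python3 - <<'E'
from chip import *
s=state();print(units(s,(.4203,-.2977,.12),72.5))
E
```

```text
([0.298, -2.582, 2.835], [-0.001, 0.011, -1.422])
```

```bash
python3 -m inch '[{"grip":0.5,"linear":[0.3,-1.2,0.6],"dr":[0,0,-0.7]},{"grip":0.5,"linear":[0.3,-2.4,1.2],"dr":[0,0,-1.4]},{"grip":0.5,"linear":[0.3,-2.58,2],"dr":[0,0,-1.4]},{"grip":0.5,"linear":[0.3,-2.58,2.5],"dr":[0,0,-1.4]},{"grip":0.5,"linear":[0.3,-2.58,2.8],"dr":[0,0,-1.4]},{"grip":0.5,"linear":[0.3,-2.58,2.8],"dr":[0,0,-1.4]},{"grip":0.5,"linear":[0.3,-2.58,2.8],"dr":[0,0,-1.4]}]'
python3 - <<'E'
from chip import *
s,p=find((160,60,340,300))
print(units(s,(*p,.019),72.5))
E
```

```text
clock: 4.72
position: [0.4196, -0.2968, 0.1194]
ee_rot: [[-0.953, 0.302, -0.002], [0.302, 0.953, 0.002], [0.003, 0.001, -1.0]]
wrist_force: [0.8, 0.4, 0.3]
finger_gap: 0.501
grip_force: 0.0
blue [254. 196.] [ 0.4204 -0.2982] [[0.0253, 72.3855], [0.0146, 163.1201]]
chip [254. 194.] [ 0.4203 -0.2986] [[0.0762, 158.6411], [0.0258, 69.4853]]
([-0.049, -0.053, 3.345], [0.013, -0.033, -0.017])
```

```bash
python3 -m inch '[{"grip":0.5,"linear":[-0.05,-0.05,1],"dr":[0,0,0.1]},{"grip":0.5,"linear":[-0.05,-0.05,2],"dr":[0,0,0.1]},{"grip":0.5,"linear":[-0.05,-0.05,2.7],"dr":[0,0,0.1]},{"grip":0.5,"linear":[-0.05,-0.05,3.1],"dr":[0,0,0.1]},{"grip":0.5,"linear":[-0.05,-0.05,3.35],"dr":[0,0,0.1]},{"grip":0.5,"linear":[-0.05,-0.05,3.35],"dr":[0,0,0.1]},{"grip":0.5,"linear":[-0.05,-0.05,3.35],"dr":[0,0,0.1]}]'
```

```text
clock: 5.35
position: [0.4228, -0.3003, 0.0215]
ee_rot: [[-0.951, 0.31, 0.002], [0.31, 0.951, -0.002], [-0.003, -0.001, -1.0]]
wrist_force: [-1.0, 0.0, 0.3]
finger_gap: 0.499
grip_force: 0.0
```

```bash
python3 -m inch '[{"grip":0.5,"linear":[0,0,0.05],"dr":[0,0,0]},{"grip":0.5,"linear":[0,0,0.05],"dr":[0,0,0]},{"grip":0.6,"linear":[0,0,0.05],"dr":[0,0,0]},{"grip":0.65,"linear":[0,0,0.05],"dr":[0,0,0]}]'
python3 -m inch '[{"grip":0.7,"linear":[0,0,0],"dr":[0,0,0]},{"grip":0.75,"linear":[0,0,0],"dr":[0,0,0]},{"grip":0.85,"linear":[0,0,0],"dr":[0,0,0]},{"grip":1,"linear":[0,0,0],"dr":[0,0,0]},{"grip":1,"linear":[0,0,0],"dr":[0,0,0]}]'
```

```text
clock: 5.68
position: [0.4239, -0.3008, 0.0215]
ee_rot: [[-0.95, 0.311, 0.005], [0.311, 0.95, -0.002], [-0.005, -0.001, -1.0]]
wrist_force: [0.8, 3.5, 12.6]
finger_gap: 0.35
grip_force: 6.6
clock: 6.1
position: [0.4242, -0.301, 0.0221]
ee_rot: [[-0.95, 0.311, 0.005], [0.311, 0.95, -0.003], [-0.006, -0.001, -1.0]]
wrist_force: [-0.3, 4.1, 16.7]
finger_gap: 0.282
grip_force: 60.5
```

```bash
python3 -m inch '[{"grip":1,"linear":[0,0,-0.3],"dr":[0,0,0]},{"grip":1,"linear":[0,0,-0.6],"dr":[0,0,0]},{"grip":1,"linear":[0,0,-1.2],"dr":[0,0,0]},{"grip":1,"linear":[0,0,-2],"dr":[0,0,0]},{"grip":1,"linear":[0,0,-3],"dr":[0,0,0]},{"grip":1,"linear":[0,0,-4],"dr":[0,0,0]},{"grip":1,"linear":[0,0,-5],"dr":[0,0,0]},{"grip":1,"linear":[0,0,-6],"dr":[0,0,0]},{"grip":1,"linear":[0,0,-6],"dr":[0,0,0]},{"grip":1,"linear":[0,0,-6],"dr":[0,0,0]}]'
python3 - <<'E'
from station import *
from h import *
s=state();c=camera('wrist');cv2.imwrite('pics/w3.png',c['color'][:,:,::-1])
for X in [(.40,-.02,.23),(.385,.14,.23),(.375,.23,.23)]: print(units(s,X,76))
E
```

```text
clock: 6.93
position: [0.4227, -0.3006, 0.2018]
ee_rot: [[-0.95, 0.311, 0.005], [0.311, 0.951, -0.004], [-0.006, -0.002, -1.0]]
wrist_force: [0.4, 1.2, -1.8]
finger_gap: 0.272
grip_force: 58.9
([3.62, 8.655, -0.981], [-0.025, 0.066, -0.82])
([5.753, 13.569, -1.004], [-0.025, 0.066, -0.82])
([7.001, 16.317, -1.017], [-0.025, 0.066, -0.82])
```

View pics/w3.png

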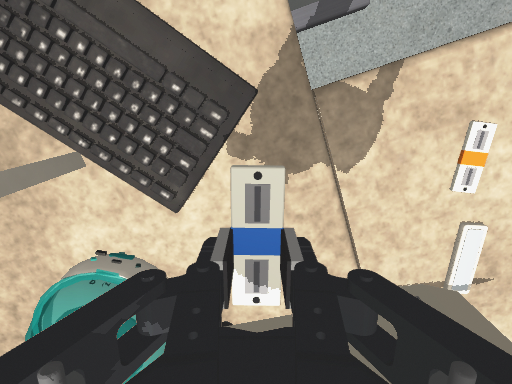

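The chip is held flat and centred, with the band at (257,241). Carrying it round the front of the microscope.

```bash
python3 -m inch '[{"grip":1,"linear":[1.2,2.9,-0.5],"dr":[0,0,-0.4]},{"grip":1,"linear":[1.8,4.3,-1],"dr":[0,0,-0.8]},{"grip":1,"linear":[2.4,5.8,-1],"dr":[0,0,-0.8]},{"grip":1,"linear":[3,7.2,-1],"dr":[0,0,-0.8]},{"grip":1,"linear":[3.6,8.65,-1],"dr":[0,0,-0.8]},{"grip":1,"linear":[4.1,9.9,-1],"dr":[0,0,-0.8]},{"grip":1,"linear":[4.7,11.1,-1],"dr":[0,0,-0.8]},{"grip":1,"linear":[5.2,12.3,-1],"dr":[0,0,-0.8]},{"grip":1,"linear":[5.75,13.5,-1],"dr":[0,0,-0.8]},{"grip":1,"linear":[5.75,13.5,-1],"dr":[0,0,-0.8]}]'
python3 -m inch '[{"grip":1,"linear":[0,0,0],"dr":[0,0,0]},{"grip":1,"linear":[0,0,0],"dr":[0,0,0]},{"grip":1,"linear":[0,0,0],"dr":[0,0,0]}]'
python3 - <<'E'
from station import *
from h import *
s=state();c=camera('wrist');c['T']=wristT(s,c);np.save('w4.npy',c,allow_pickle=True);cv2.imwrite('pics/w4.png',cv2.resize(c['color'][:,:,::-1],(800,600)))
print(s['position'],s['finger_gap'],units(s,(.375,.23,.23),76))
E
```

```text
clock: 7.82
position: [0.3837, 0.1149, 0.2266]
ee_rot: [[-0.97, 0.244, -0.003], [0.244, 0.97, -0.001], [0.003, -0.001, -1.0]]
wrist_force: [1.8, 0.8, 0.1]
finger_gap: 0.276
grip_force: 59.0
clock: 8.07
position: [0.3847, 0.1132, 0.2268]
ee_rot: [[-0.97, 0.242, -0.003], [0.242, 0.97, -0.001], [0.003, -0.002, -1.0]]
wrist_force: [0.5, -0.1, -0.4]
finger_gap: 0.281
grip_force: 59.0
[0.38470462 0.11316263 0.22682305] 0.28135896788511217 ([1.256, 3.7, -0.111], [-0.024, -0.029, 0.001])
```

View pics/w4.png

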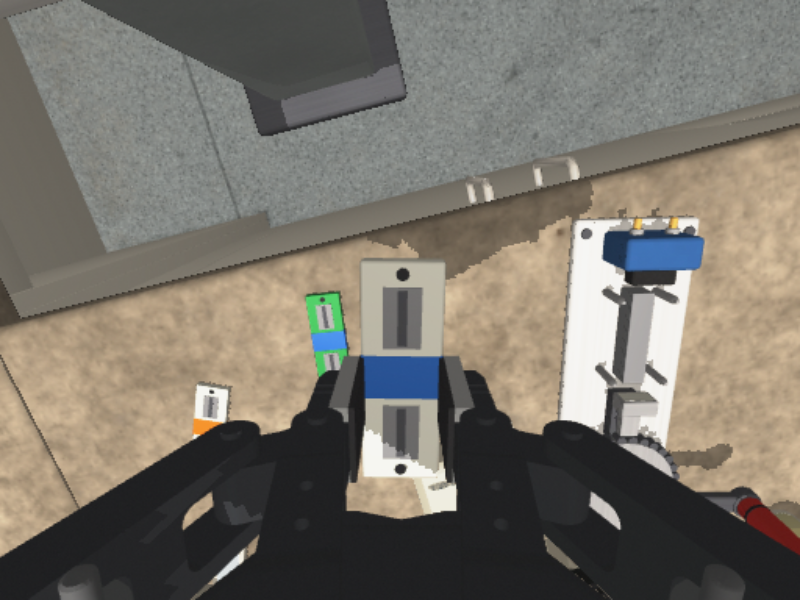

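The picture shows the clamp clearly: port block (653,250), seal (650,277), post tips near (626,301), (677,300), (617,383) and (664,382), red handle lower right (770,520). I'll cast rays through the post tips (z=0.040) and the plate edges.

```bash
python3 - <<'E'
from h import *
c=np.load('w4.npy',allow_pickle=True).item();T=c['T'];k=.64
P=np.array([onz(c,np.array(p)*k,.04,T)[:2] for p in [(626,301),(677,300),(664,382),(617,383)]])
print(P.round(4),'centre',P.mean(0).round(4),'diffs',[np.round([np.linalg.norm(v),np.degrees(np.arctan2(v[1],v[0]))],3) for v in (P[1]-P[0],P[2]-P[3],P[3]-P[0],P[2]-P[1])])
Q=np.array([onz(c,np.array(p)*k,.01,T)[:2] for p in [(574,220),(698,218),(670,420),(562,420)]]);print(Q.round(4),[np.degrees(np.arctan2(*v[::-1])).round(2) for v in (Q[3]-Q[0],Q[2]-Q[1])],np.linalg.norm(Q[1]-Q[0]))
cr=c['color'][125:290,355:460];cv2.imwrite('pics/c2.png',cv2.resize(cr,(380,600),interpolation=cv2.INTER_CUBIC)[:,:,::-1])
t=np.load('top0.npy',allow_pickle=True).item();s=np.load('side0.npy',allow_pickle=True).item()
E
```

```text
[[0.4417 0.259 ]
 [0.4495 0.2931]
 [0.5097 0.2787]
 [0.5023 0.2456]] centre [0.4758 0.2691] diffs [array([3.50e-02, 7.72e+01]), array([3.4000e-02, 7.7387e+01]), array([  0.062, -12.468]), array([  0.062, -13.441])]
[[0.3839 0.242 ]
 [0.404  0.3287]
 [0.5638 0.2947]
 [0.5426 0.2093]] [np.float64(-11.64), np.float64(-12.02)] 0.08902649778483931
```

View pics/c2.png

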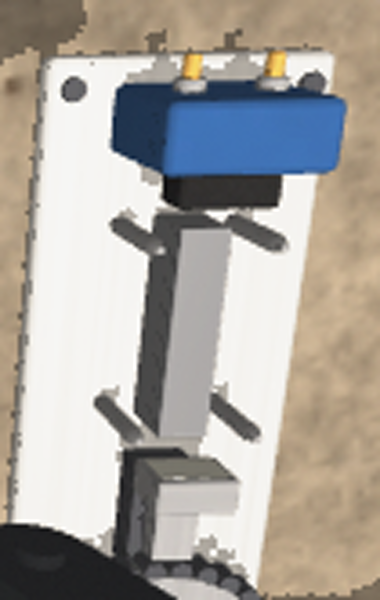

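```bash
python3 - <<'E'
from station import *
from h import *
c=np.load('w4.npy',allow_pickle=True).item();T=c['T']
g=lambda p,z: onz(c,(355+p[0]*105/380,125+p[1]*165/600),z,T)[:2]
P=np.array([g(p,.04) for p in [(160,248),(285,243),(258,435),(140,437)]])
print('posts',P.mean(0).round(4),[np.round([np.linalg.norm(v),np.degrees(np.arctan2(v[1],v[0]))],3) for v in (P[1]-P[0],P[2]-P[3],P[3]-P[0],P[2]-P[1])])
R=np.array([g(p,.03) for p in [(178,226),(230,228),(210,440),(158,440)]])
print('rail',R.mean(0).round(4),[np.round([np.linalg.norm(v),np.degrees(np.arctan2(v[1],v[0]))],3) for v in (R[1]-R[0],R[2]-R[3],R[3]-R[0],R[2]-R[1])])
s=state();n=np.array([.476,.269]);a=np.radians(-12.5);u=np.array([np.cos(a),np.sin(a)])
print(u, 'pivot',n+.125*u)
Rm=np.array(s['ee_rot'])
# tool y 77.5 deg -> tool x = 167.5deg ; chip sits +2 mm along tool x
tcp=n+.002*u
for z in (.20,.11,.0535): print(units(s,(*tcp,z),77.5))
t=np.load('top0.npy',allow_pickle=True).item();sd=np.load('side0.npy',allow_pickle=True).item()
# handle: top end of red cylinder (z=.114) centre in top view ; axis in side
for z in (.114,.092): print('handle top',z,onz(t,(182.5,179.7),z))
print('side mid',onz(sd,(233,254),.088),tri(t,(182.5,179.7),sd,(233,243)))
E
```

```text
posts [0.4759 0.2688] [array([3.7000e-02, 7.8417e+01]), array([3.7000e-02, 7.7109e+01]), array([  0.061, -12.352]), array([  0.062, -12.47 ])]
rail [0.4776 0.2685] [array([1.6000e-02, 7.3762e+01]), array([1.7000e-02, 7.6046e+01]), array([  0.072, -11.44 ]), array([  0.071, -10.734])]
[ 0.97629601 -0.21643961] pivot [0.598037   0.24194505]
([-1.733, 5.803, 0.89], [-0.02, -0.023, -0.325])
([-1.739, 5.808, 3.89], [-0.02, -0.023, -0.325])
([-1.743, 5.812, 5.773], [-0.02, -0.023, -0.325])
handle top 0.114 [0.61300675 0.31852694 0.114     ]
handle top 0.092 [0.61762496 0.32329941 0.092     ]
side mid [0.61907327 0.32607729 0.088     ] (array([0.61688979, 0.31958171, 0.10935009]), np.float64(0.005692057447145168))
```

```bash
python3 -m inch '[{"grip":1,"linear":[-0.4,1.3,0.3],"dr":[0,0,-0.3]},{"grip":1,"linear":[-0.8,2.6,0.6],"dr":[0,0,-0.3]},{"grip":1,"linear":[-1.2,3.9,0.9],"dr":[0,0,-0.3]},{"grip":1,"linear":[-1.55,5.2,1.5],"dr":[0,0,-0.3]},{"grip":1,"linear":[-1.74,5.8,2.3],"dr":[0,0,-0.3]},{"grip":1,"linear":[-1.74,5.8,3],"dr":[0,0,-0.3]},{"grip":1,"linear":[-1.74,5.8,3.6],"dr":[0,0,-0.3]},{"grip":1,"linear":[-1.74,5.8,3.9],"dr":[0,0,-0.3]},{"grip":1,"linear":[-1.74,5.8,3.9],"dr":[0,0,-0.3]},{"grip":1,"linear":[-1.74,5.8,3.9],"dr":[0,0,-0.3]}]'
python3 - <<'E'
from station import *
from h import *
s=state();c=camera('wrist');c['T']=wristT(s,c);np.save('w5.npy',c,allow_pickle=True)
n=np.array([.476,.2688]);a=np.radians(-12.4);u=np.array([np.cos(a),np.sin(a)])
print(s['position'],s['finger_gap'],units(s,(*(n+.002*u),.0535),77.6))
im=cv2.resize(c['color'][60:384,100:420],(790,600*1))
cv2.imwrite('pics/w5.png',im[:,:,::-1])
E
```

```text
clock: 8.95
position: [0.4791, 0.2677, 0.111]
ee_rot: [[-0.975, 0.221, -0.001], [0.221, 0.975, -0.001], [0.001, -0.001, -1.0]]
wrist_force: [0.8, -0.3, 0.3]
finger_gap: 0.279
grip_force: 59.1
[0.47913005 0.26766093 0.11097452] 0.27935153412958685 ([0.041, 0.016, 1.916], [-0.012, -0.012, -0.072])
```

View pics/w5.png

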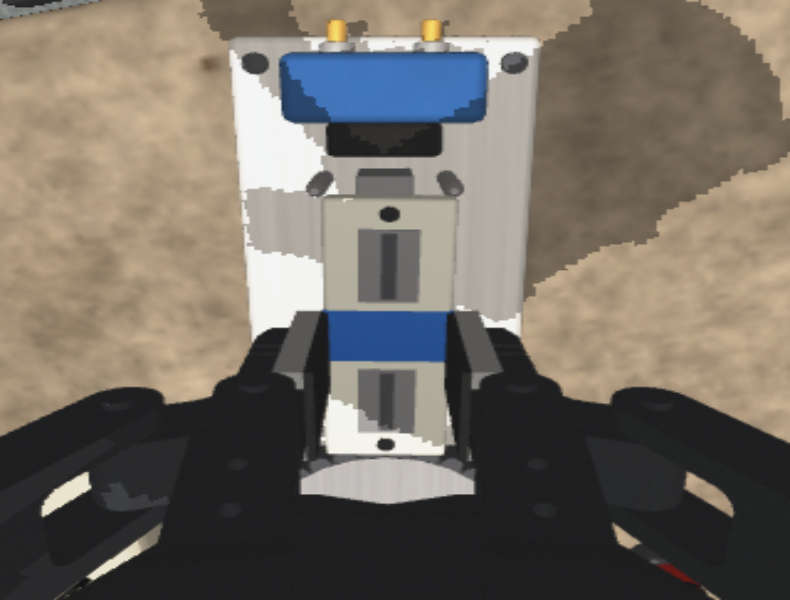

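The chip sits over the rail and between the posts. Seen sideways, the chip's middle is at 390 against 385 for the rail and seal, under 1 mm off. Lowering with a small correction.

```bash
python3 -m inch '[{"grip":1,"linear":[0.04,-0.01,0.5],"dr":[0,0,0]},{"grip":1,"linear":[0.04,-0.01,1],"dr":[0,0,0]},{"grip":1,"linear":[0.04,-0.01,1.4],"dr":[0,0,0]},{"grip":1,"linear":[0.04,-0.01,1.7],"dr":[0,0,0]},{"grip":1,"linear":[0.04,-0.01,1.85],"dr":[0,0,0]},{"grip":1,"linear":[0.04,-0.01,1.9],"dr":[0,0,0]},{"grip":1,"linear":[0.04,-0.01,1.9],"dr":[0,0,0]},{"grip":1,"linear":[0.04,-0.01,1.9],"dr":[0,0,0]}]'
```

```text
clock: 9.67
position: [0.4779, 0.2696, 0.0549]
ee_rot: [[-0.976, 0.218, 0.001], [0.218, 0.976, 0.0], [-0.001, 0.0, -1.0]]
wrist_force: [0.1, 0.2, -0.6]
finger_gap: 0.276
grip_force: 59.1
```

```bash
python3 -m inch '[{"grip":1,"linear":[0,0,0.04],"dr":[0,0,0]},{"grip":1,"linear":[0,0,0.08],"dr":[0,0,0]},{"grip":1,"linear":[0,0,0.08],"dr":[0,0,0]},{"grip":1,"linear":[0,0,0.08],"dr":[0,0,0]}]'
```

```text
clock: 10.0
position: [0.4779, 0.2696, 0.0523]
ee_rot: [[-0.976, 0.218, 0.001], [0.218, 0.976, 0.0], [-0.001, 0.0, -1.0]]
wrist_force: [-0.1, -0.7, 0.2]
finger_gap: 0.277
grip_force: 59.2
```

```bash
python3 -m inch '[{"grip":1,"linear":[0,0,0.04],"dr":[0,0,0]},{"grip":1,"linear":[0,0,0.08],"dr":[0,0,0]},{"grip":1,"linear":[0,0,0.08],"dr":[0,0,0]},{"grip":1,"linear":[0,0,0.08],"dr":[0,0,0]}]'
```

```text
clock: 10.33
position: [0.478, 0.2696, 0.0521]
ee_rot: [[-0.976, 0.218, 0.0], [0.218, 0.976, -0.0], [-0.0, -0.0, -1.0]]
wrist_force: [-5.5, -4.4, 16.3]
finger_gap: 0.273
grip_force: 60.9
```

Contact with the rail is felt at 0.052 m. Releasing.

```bash
python3 -m inch '[{"grip":1,"linear":[0,0,-0.03],"dr":[0,0,0]},{"grip":0.7,"linear":[0,0,-0.03],"dr":[0,0,0]},{"grip":0.6,"linear":[0,0,-0.03],"dr":[0,0,0]},{"grip":0.5,"linear":[0,0,-0.03],"dr":[0,0,0]},{"grip":0.5,"linear":[0,0,-0.03],"dr":[0,0,0]},{"grip":0.5,"linear":[0,0,-0.3],"dr":[0,0,0]},{"grip":0.5,"linear":[0,0,-1],"dr":[0,0,0]},{"grip":0.5,"linear":[0,0,-2],"dr":[0,0,0]},{"grip":0.5,"linear":[0,0,-3],"dr":[0,0,0]},{"grip":0.5,"linear":[0,0,-4],"dr":[0,0,0]}]'
python3 -m inch '[{"grip":0.5,"linear":[0,0,-1],"dr":[0,0,0]},{"grip":0.5,"linear":[0,0,-1],"dr":[0,0,0]},{"grip":0.5,"linear":[0,0,-1],"dr":[0,0,0]}]'
python3 - <<'E'
from station import *
from h import *
s=state();c=camera('wrist');c['T']=wristT(s,c);np.save('w6.npy',c,allow_pickle=True)
cv2.imwrite('pics/w6.png',cv2.resize(c['color'],(800,600))[:,:,::-1])
h=hsv(c);b=cv2.inRange(h,(100,110,60),(130,255,255))
for q in blobs(b,(0,0,512,384),80): 
    r=cv2.minAreaRect(q);print(r,onz(c,r[0],.036,c['T']),onz(c,r[0],.05,c['T']))
E
```

```text
clock: 11.17
position: [0.4771, 0.2693, 0.1708]
ee_rot: [[-0.976, 0.218, -0.001], [0.218, 0.976, -0.0], [0.001, -0.001, -1.0]]
wrist_force: [1.8, -0.5, -0.4]
finger_gap: 0.5
grip_force: 0.0
clock: 11.42
position: [0.4792, 0.2703, 0.2028]
ee_rot: [[-0.976, 0.218, 0.005], [0.218, 0.976, 0.003], [-0.005, 0.004, -1.0]]
wrist_force: [-0.8, 0.2, 0.0]
finger_gap: 0.503
grip_force: 0.0
((252.0, 106.0), (24.0, 54.0), 90.0) [0.41166977 0.28227597 0.036     ] [0.41159201 0.2824395  0.05      ]
((255.0, 172.0), (26.0, 14.0), 0.0) [0.47349161 0.27121894 0.036     ] [0.4704088  0.27191993 0.05      ]
((43.105621337890625, 173.60899353027344), (13.462892532348633, 27.399829864501953), 84.5596694946289) [0.42926202 0.06689835 0.036     ] [0.42832914 0.07753101 0.05      ]
```

View pics/w6.png

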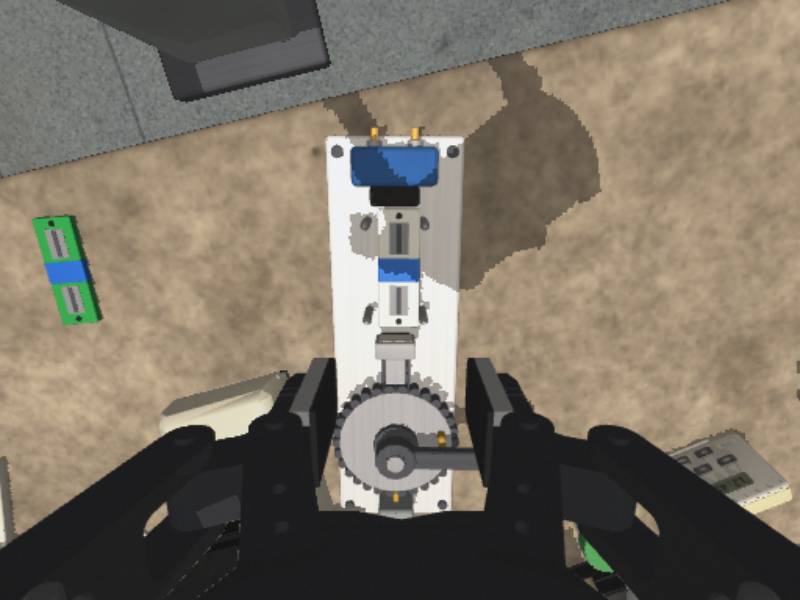

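The chip lies in the nest: its band is at (399,270), about 2 mm right of the rail's middle and close to the seal at (395,195). It is inside the tolerances and clear of the gripper. Next I locate the handle from above it, with the jaws turned across the lever's tangent.

```bash
python3 - <<'E'
from station import *
from h import *
t=np.load('top0.npy',allow_pickle=True).item()
print('microscope base',onz(t,(250,175),.02))
c=np.load('w6.npy',allow_pickle=True).item()
for z in (.06,.07,.092):print('hub',z,onz(c,np.array((395,463))*.64,z,c['T']))
s=state();print(units(s,(.612,.321,.22),-13))
E
```

```text
microscope base [0.65252071 0.11974334 0.02      ]
hub 0.06 [0.59536787 0.24148153 0.06      ]
hub 0.07 [0.58834946 0.2431541  0.07      ]
hub 0.092 [0.57290896 0.24683376 0.092     ]
([-3.99, 2.645, -0.639], [0.014, 0.017, -17.919])
```

```bash
python3 -m inch '[{"grip":0,"linear":[-0.3,0.4,-0.3],"dr":[0,0,1.4]},{"grip":0,"linear":[-0.6,0.8,-0.6],"dr":[0,0,2.8]},{"grip":0,"linear":[-1,1.2,-0.6],"dr":[0,0,4.2]},{"grip":0,"linear":[-1.5,1.6,-0.6],"dr":[0,0,5.6]},{"grip":0,"linear":[-2,2,-0.6],"dr":[0,0,7]},{"grip":0,"linear":[-2.5,2.4,-0.6],"dr":[0,0,8.4]},{"grip":0,"linear":[-3,2.64,-0.6],"dr":[0,0,9.8]},{"grip":0,"linear":[-3.5,2.64,-0.6],"dr":[0,0,11.2]},{"grip":0,"linear":[-4,2.64,-0.6],"dr":[0,0,12.6]},{"grip":0,"linear":[-4,2.64,-0.6],"dr":[0,0,14]}]'
python3 -m inch '[{"grip":0,"linear":[0,0,0],"dr":[0,0,1.4]},{"grip":0,"linear":[0,0,0],"dr":[0,0,2.8]},{"grip":0,"linear":[0,0,0],"dr":[0,0,4]},{"grip":0,"linear":[0,0,0],"dr":[0,0,4]},{"grip":0,"linear":[0,0,0],"dr":[0,0,4]}]'
python3 - <<'E'
from station import *
from h import *
s=state();c=camera('wrist');c['T']=wristT(s,c);np.save('w7.npy',c,allow_pickle=True)
print(s['q'],np.degrees(np.arctan2(s['ee_rot'][1][1],s['ee_rot'][0][1])))
cv2.imwrite('pics/w7.png',cv2.resize(c['color'],(800,600))[:,:,::-1])
h=hsv(c);rd=cv2.inRange(h,(0,150,60),(8,255,255))|cv2.inRange(h,(172,150,60),(179,255,255))
for q in blobs(rd,(0,0,512,384),60): print(cv2.minAreaRect(q),cv2.boundingRect(q))
for z in (.054,.092,.114):print(z,proj(c,(.616,.321,z),c['T']))
E
```

```text
clock: 12.3
position: [0.6131, 0.3193, 0.2143]
ee_rot: [[-0.122, 0.993, -0.003], [0.993, 0.122, -0.002], [-0.002, -0.003, -1.0]]
wrist_force: [0.0, 0.1, -0.8]
finger_gap: 1.002
grip_force: 0.0
clock: 12.72
position: [0.6109, 0.3201, 0.2152]
ee_rot: [[0.215, 0.977, -0.003], [0.977, -0.215, -0.002], [-0.002, -0.003, -1.0]]
wrist_force: [0.4, 0.6, 1.0]
finger_gap: 1.001
grip_force: 0.0
[4.46472924e-01 3.17330154e-01 1.60691667e+00 4.08494868e-05
 1.22111577e+00 6.63390449e-01] -12.42946120833254
((265.5, 184.5), (35.0, 21.0), 90.0) (255, 167, 22, 36)
((410.5735168457031, 266.45587158203125), (73.05839538574219, 12.519397735595703), 59.03623962402344) (387, 238, 48, 58)
0.054 [262.09334582 177.62540066]
0.092 [262.82329394 188.11572332]
0.114 [263.35054342 195.69299763]
```

View pics/w7.png

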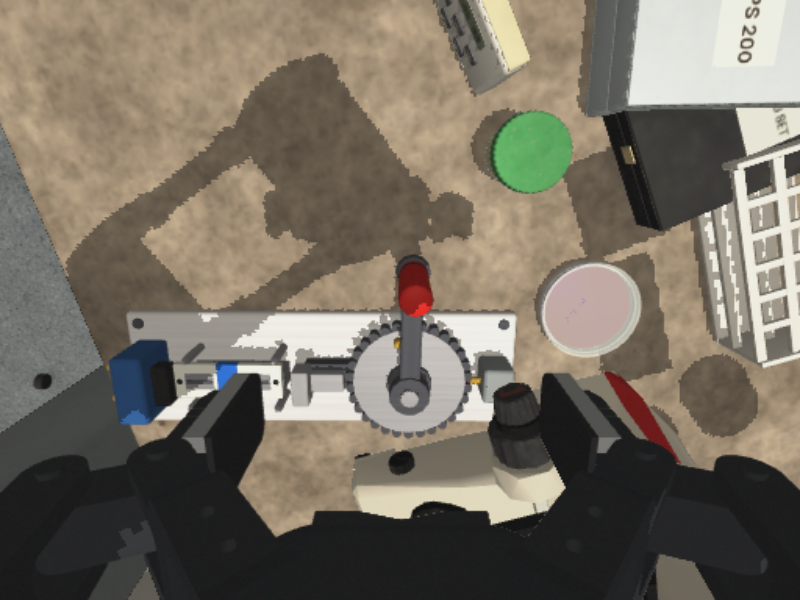

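The handle stands upright: base at (413,265), top end at (416,303); hub at (409,398). Nothing stands in the jaws' way.

```bash
python3 - <<'E'
from station import *
from h import *
c=np.load('w7.npy',allow_pickle=True).item();T=c['T'];s=state()
H=onz(c,np.array((416,303))*.64,.114,T);B=onz(c,np.array((413,270))*.64,.056,T);print(H,B)
pv=np.array([.476,.2688])+.125*np.array([np.cos(np.radians(-12.4)),np.sin(np.radians(-12.4))]);print('pivot',pv,'hub',onz(c,np.array((409,398))*.64,.06,T))
for X in(H,B): v=X[:2]-pv;print(np.linalg.norm(v),np.degrees(np.arctan2(v[1],v[0])))
h=(H+B)/2
print(h,units(s,(h[0],h[1],.095),-12.5))
E
```

```text
[0.61850137 0.32192944 0.114     ] [0.61916689 0.32568664 0.056     ]
pivot [0.59808403 0.24195808] hub [0.59873154 0.24280133 0.06      ]
0.08253656945680235 75.67787071685922
0.08634209703779408 75.86672712939847
[0.61883413 0.32380804 0.085     ] ([0.179, 0.234, 4.024], [-0.027, 0.021, 0.015])
```

```bash
python3 -m inch '[{"grip":0.3,"linear":[0.18,0.23,1],"dr":[0,0,0]},{"grip":0.3,"linear":[0.18,0.23,2],"dr":[0,0,0]},{"grip":0.3,"linear":[0.18,0.23,3],"dr":[0,0,0]},{"grip":0.3,"linear":[0.18,0.23,3.7],"dr":[0,0,0]},{"grip":0.3,"linear":[0.18,0.23,4],"dr":[0,0,0]},{"grip":0.3,"linear":[0.18,0.23,4],"dr":[0,0,0]},{"grip":0.3,"linear":[0.18,0.23,4],"dr":[0,0,0]}]'
python3 -m inch '[{"grip":0.6,"linear":[0,0,0],"dr":[0,0,0]},{"grip":0.7,"linear":[0,0,0],"dr":[0,0,0]},{"grip":0.8,"linear":[0,0,0],"dr":[0,0,0]},{"grip":1,"linear":[0,0,0],"dr":[0,0,0]},{"grip":1,"linear":[0,0,0],"dr":[0,0,0]},{"grip":1,"linear":[0,0,0],"dr":[0,0,0]},{"grip":1,"linear":[0,0,0],"dr":[0,0,0]}]'
python3 - <<'E'
from station import *
s=state();print(s['position'],s['wrist_force'],s['finger_gap'],s['grip_force'])
E
```

```text
clock: 13.35
position: [0.6198, 0.3243, 0.0975]
ee_rot: [[0.217, 0.976, -0.001], [0.976, -0.217, -0.0], [-0.0, -0.0, -1.0]]
wrist_force: [0.1, 0.2, -0.0]
finger_gap: 0.701
grip_force: 0.0
clock: 13.93
position: [0.621, 0.3249, 0.0998]
ee_rot: [[0.218, 0.976, 0.003], [0.976, -0.218, 0.001], [0.002, 0.002, -1.0]]
wrist_force: [-0.6, 0.0, 5.3]
finger_gap: 0.194
grip_force: 58.4
[0.62099699 0.32487303 0.09980305] [-0.61805673  0.02137758  5.33561177] 0.19371432693312357 58.37992966175079
```

The handle is gripped. I'll turn it about the pivot in 2° steps, with the tool turning along, and log angle and tangential force after each step.

```bash
cat > log.py <<'E'
from station import *
import numpy as np
s=state();v=np.array(s['position'])[:2]-[.598,.242];a=np.arctan2(v[1],v[0]);R=np.array(s['ee_rot'])
t=np.array([-np.sin(a),np.cos(a)]);f=np.array(s['wrist_force'])
print('t%.2f ang %.2f r %.1f tool %.2f  Ft %.1f Fr %.1f Fz %.1f gap %.3f grip %.0f'%(s['clock'],np.degrees(a),1e3*np.linalg.norm(v),np.degrees(np.arctan2(R[1,0],R[0,0])),-f[:2]@t,f[:2]@v/np.linalg.norm(v),f[2],s['finger_gap'],s['grip_force']))
E
python3 log.py
python3 -m inch '[{"grip":1,"linear":[0,-0.1,0],"dr":[0,0,-0.4]},{"grip":1,"linear":[0,-0.1,0],"dr":[0,0,-0.4]},{"grip":1,"linear":[0,-0.1,0],"dr":[0,0,-0.4]}]'>/dev/null; python3 log.py
python3 -m inch '[{"grip":1,"linear":[0,-0.1,0],"dr":[0,0,-0.4]},{"grip":1,"linear":[0,-0.1,0],"dr":[0,0,-0.4]},{"grip":1,"linear":[0,-0.1,0],"dr":[0,0,-0.4]}]'>/dev/null; python3 log.py
python3 -m inch '[{"grip":1,"linear":[0,-0.1,0],"dr":[0,0,-0.4]},{"grip":1,"linear":[0,-0.1,0],"dr":[0,0,-0.4]},{"grip":1,"linear":[0,-0.1,0],"dr":[0,0,-0.4]}]'>/dev/null; python3 log.py
```

```text
t13.93 ang 74.49 r 86.0 tool 77.41  Ft -0.6 Fr -0.1 Fz 5.3 gap 0.194 grip 58
t14.18 ang 76.50 r 86.0 tool 79.41  Ft -1.3 Fr 0.3 Fz 6.4 gap 0.193 grip 59
t14.43 ang 78.54 r 86.0 tool 81.42  Ft -0.2 Fr 0.4 Fz 5.7 gap 0.190 grip 59
t14.68 ang 80.53 r 85.9 tool 83.42  Ft -0.4 Fr -0.2 Fz 6.0 gap 0.194 grip 59
```

```bash

python3 -m inch '[{"grip":1,"linear":[0,-0.1,0],"dr":[0,0,-0.4]},{"grip":1,"linear":[0,-0.1,0],"dr":[0,0,-0.4]},{"grip":1,"linear":[0,-0.1,0],"dr":[0,0,-0.4]}]'>/dev/null; python3 log.py
python3 -m inch '[{"grip":1,"linear":[0,-0.1,0],"dr":[0,0,-0.4]},{"grip":1,"linear":[0,-0.1,0],"dr":[0,0,-0.4]},{"grip":1,"linear":[0,-0.1,0],"dr":[0,0,-0.4]}]'>/dev/null; python3 log.py
python3 -m inch '[{"grip":1,"linear":[0,-0.1,0],"dr":[0,0,-0.4]},{"grip":1,"linear":[0,-0.1,0],"dr":[0,0,-0.4]},{"grip":1,"linear":[0,-0.1,0],"dr":[0,0,-0.4]}]'>/dev/null; python3 log.py
python3 -m inch '[{"grip":1,"linear":[0,-0.1,0],"dr":[0,0,-0.4]},{"grip":1,"linear":[0,-0.1,0],"dr":[0,0,-0.4]},{"grip":1,"linear":[0,-0.1,0],"dr":[0,0,-0.4]}]'>/dev/null; python3 log.py
python3 -m inch '[{"grip":1,"linear":[0,-0.1,0],"dr":[0,0,-0.4]},{"grip":1,"linear":[0,-0.1,0],"dr":[0,0,-0.4]},{"grip":1,"linear":[0,-0.1,0],"dr":[0,0,-0.4]}]'>/dev/null; python3 log.py
python3 -m inch '[{"grip":1,"linear":[0,-0.1,0],"dr":[0,0,-0.4]},{"grip":1,"linear":[0,-0.1,0],"dr":[0,0,-0.4]},{"grip":1,"linear":[0,-0.1,0],"dr":[0,0,-0.4]}]'>/dev/null; python3 log.py
```

```text
t14.93 ang 82.01 r 85.9 tool 85.35  Ft 2.7 Fr 0.5 Fz 6.0 gap 0.191 grip 59
t15.18 ang 83.62 r 85.9 tool 87.31  Ft 5.3 Fr 1.7 Fz 5.3 gap 0.192 grip 59
t15.43 ang 85.30 r 85.9 tool 89.29  Ft 5.8 Fr 1.4 Fz 4.4 gap 0.192 grip 59
t15.68 ang 86.97 r 85.9 tool 91.27  Ft 7.5 Fr 1.9 Fz 3.5 gap 0.196 grip 59
t15.93 ang 87.98 r 85.4 tool 93.37  Ft 12.5 Fr 1.7 Fz 0.2 gap 0.192 grip 59
t16.18 ang 90.88 r 85.4 tool 95.40  Ft 8.4 Fr 1.8 Fz 3.5 gap 0.194 grip 59
```

```bash

python3 -m inch '[{"grip":1,"linear":[0,-0.1,0],"dr":[0,0,-0.4]},{"grip":1,"linear":[0,-0.1,0],"dr":[0,0,-0.4]},{"grip":1,"linear":[0,-0.1,0],"dr":[0,0,-0.4]}]'>/dev/null; python3 log.py
python3 -m inch '[{"grip":1,"linear":[0,-0.1,0],"dr":[0,0,-0.4]},{"grip":1,"linear":[0,-0.1,0],"dr":[0,0,-0.4]},{"grip":1,"linear":[0,-0.1,0],"dr":[0,0,-0.4]}]'>/dev/null; python3 log.py
python3 -m inch '[{"grip":1,"linear":[0,-0.1,0],"dr":[0,0,-0.4]},{"grip":1,"linear":[0,-0.1,0],"dr":[0,0,-0.4]},{"grip":1,"linear":[0,-0.1,0],"dr":[0,0,-0.4]}]'>/dev/null; python3 log.py
python3 -m inch '[{"grip":1,"linear":[0,-0.1,0],"dr":[0,0,-0.4]},{"grip":1,"linear":[0,-0.1,0],"dr":[0,0,-0.4]},{"grip":1,"linear":[0,-0.1,0],"dr":[0,0,-0.4]}]'>/dev/null; python3 log.py
python3 -m inch '[{"grip":1,"linear":[0,-0.1,0],"dr":[0,0,-0.4]},{"grip":1,"linear":[0,-0.1,0],"dr":[0,0,-0.4]},{"grip":1,"linear":[0,-0.1,0],"dr":[0,0,-0.4]}]'>/dev/null; python3 log.py
python3 -m inch '[{"grip":1,"linear":[0,-0.1,0],"dr":[0,0,-0.4]},{"grip":1,"linear":[0,-0.1,0],"dr":[0,0,-0.4]},{"grip":1,"linear":[0,-0.1,0],"dr":[0,0,-0.4]}]'>/dev/null; python3 log.py
```

```text
t16.43 ang 92.99 r 85.4 tool 97.42  Ft 7.6 Fr 2.5 Fz 3.5 gap 0.195 grip 59
t16.68 ang 94.72 r 85.4 tool 99.40  Ft 7.9 Fr 1.6 Fz 2.0 gap 0.191 grip 59
t16.93 ang 96.52 r 85.4 tool 101.39  Ft 10.1 Fr 2.2 Fz 1.1 gap 0.195 grip 59
t17.18 ang 98.17 r 85.3 tool 103.36  Ft 11.2 Fr 2.0 Fz 0.9 gap 0.195 grip 59
t17.43 ang 99.84 r 85.4 tool 105.34  Ft 12.7 Fr 3.3 Fz -1.7 gap 0.197 grip 59
t17.68 ang 102.99 r 85.3 tool 107.38  Ft 7.3 Fr 2.3 Fz 4.1 gap 0.195 grip 59
```

```bash

python3 -m inch '[{"grip":1,"linear":[0,-0.1,0],"dr":[0,0,-0.4]},{"grip":1,"linear":[0,-0.1,0],"dr":[0,0,-0.4]},{"grip":1,"linear":[0,-0.1,0],"dr":[0,0,-0.4]}]'>/dev/null; python3 log.py
python3 -m inch '[{"grip":1,"linear":[0,-0.1,0],"dr":[0,0,-0.4]},{"grip":1,"linear":[0,-0.1,0],"dr":[0,0,-0.4]},{"grip":1,"linear":[0,-0.1,0],"dr":[0,0,-0.4]}]'>/dev/null; python3 log.py
python3 -m inch '[{"grip":1,"linear":[0,-0.1,0],"dr":[0,0,-0.4]},{"grip":1,"linear":[0,-0.1,0],"dr":[0,0,-0.4]},{"grip":1,"linear":[0,-0.1,0],"dr":[0,0,-0.4]}]'>/dev/null; python3 log.py
python3 -m inch '[{"grip":1,"linear":[0,-0.1,0],"dr":[0,0,-0.4]},{"grip":1,"linear":[0,-0.1,0],"dr":[0,0,-0.4]},{"grip":1,"linear":[0,-0.1,0],"dr":[0,0,-0.4]}]'>/dev/null; python3 log.py
python3 -m inch '[{"grip":1,"linear":[0,-0.1,0],"dr":[0,0,-0.4]},{"grip":1,"linear":[0,-0.1,0],"dr":[0,0,-0.4]},{"grip":1,"linear":[0,-0.1,0],"dr":[0,0,-0.4]}]'>/dev/null; python3 log.py
python3 -m inch '[{"grip":1,"linear":[0,-0.1,0],"dr":[0,0,-0.4]},{"grip":1,"linear":[0,-0.1,0],"dr":[0,0,-0.4]},{"grip":1,"linear":[0,-0.1,0],"dr":[0,0,-0.4]}]'>/dev/null; python3 log.py
python3 -m inch '[{"grip":1,"linear":[0,-0.05,0],"dr":[0,0,-0.2]},{"grip":1,"linear":[0,-0.05,0],"dr":[0,0,-0.2]},{"grip":1,"linear":[0,-0.05,0],"dr":[0,0,-0.2]}]'>/dev/null; python3 log.py
```

```text
t17.93 ang 105.13 r 85.4 tool 109.41  Ft 7.2 Fr 3.5 Fz 2.4 gap 0.192 grip 59
t18.18 ang 106.88 r 85.4 tool 111.39  Ft 10.1 Fr 3.0 Fz 2.5 gap 0.194 grip 59
t18.43 ang 108.67 r 85.3 tool 113.38  Ft 9.4 Fr 3.1 Fz 0.6 gap 0.194 grip 59
t18.68 ang 110.33 r 85.3 tool 115.35  Ft 10.8 Fr 3.8 Fz -0.4 gap 0.193 grip 59
t18.93 ang 112.04 r 85.3 tool 117.33  Ft 12.9 Fr 3.9 Fz -1.6 gap 0.196 grip 59
t19.18 ang 115.08 r 85.4 tool 119.37  Ft 8.1 Fr 4.2 Fz 3.7 gap 0.193 grip 59
t19.43 ang 116.14 r 85.4 tool 120.38  Ft 8.5 Fr 4.2 Fz 3.1 gap 0.196 grip 59
```

```bash

python3 -m inch '[{"grip":1,"linear":[0,-0.1,0],"dr":[0,0,-0.4]},{"grip":1,"linear":[0,-0.1,0],"dr":[0,0,-0.4]},{"grip":1,"linear":[0,-0.1,0],"dr":[0,0,-0.4]}]'>/dev/null; python3 log.py
python3 -m inch '[{"grip":1,"linear":[0,-0.1,0],"dr":[0,0,-0.4]},{"grip":1,"linear":[0,-0.1,0],"dr":[0,0,-0.4]},{"grip":1,"linear":[0,-0.1,0],"dr":[0,0,-0.4]}]'>/dev/null; python3 log.py
python3 -m inch '[{"grip":1,"linear":[0,-0.1,0],"dr":[0,0,-0.4]},{"grip":1,"linear":[0,-0.1,0],"dr":[0,0,-0.4]},{"grip":1,"linear":[0,-0.1,0],"dr":[0,0,-0.4]}]'>/dev/null; python3 log.py
python3 -m inch '[{"grip":1,"linear":[0,-0.1,0],"dr":[0,0,-0.4]},{"grip":1,"linear":[0,-0.1,0],"dr":[0,0,-0.4]},{"grip":1,"linear":[0,-0.1,0],"dr":[0,0,-0.4]}]'>/dev/null; python3 log.py
python3 -m inch '[{"grip":1,"linear":[0,-0.05,0],"dr":[0,0,-0.2]},{"grip":1,"linear":[0,-0.05,0],"dr":[0,0,-0.2]},{"grip":1,"linear":[0,-0.05,0],"dr":[0,0,-0.2]}]'>/dev/null; python3 log.py
python3 -m inch '[{"grip":1,"linear":[0,-0.05,0],"dr":[0,0,-0.2]},{"grip":1,"linear":[0,-0.05,0],"dr":[0,0,-0.2]},{"grip":1,"linear":[0,-0.05,0],"dr":[0,0,-0.2]}]'>/dev/null; python3 log.py
```

```text
t19.68 ang 118.20 r 85.4 tool 122.39  Ft 8.4 Fr 3.7 Fz 2.0 gap 0.194 grip 59
t19.93 ang 119.93 r 85.4 tool 124.37  Ft 11.1 Fr 5.3 Fz 1.2 gap 0.191 grip 59
t20.18 ang 121.73 r 85.4 tool 126.35  Ft 11.0 Fr 6.0 Fz 0.8 gap 0.191 grip 59
t20.43 ang 123.35 r 85.4 tool 128.32  Ft 13.5 Fr 6.3 Fz -0.6 gap 0.197 grip 59
t20.68 ang 124.12 r 85.4 tool 129.30  Ft 14.7 Fr 5.9 Fz -0.5 gap 0.197 grip 59
t20.93 ang 124.97 r 85.4 tool 130.29  Ft 14.3 Fr 6.5 Fz -1.4 gap 0.195 grip 59
```

```bash

python3 -m inch '[{"grip":1,"linear":[0,-0.05,0],"dr":[0,0,-0.2]},{"grip":1,"linear":[0,-0.05,0],"dr":[0,0,-0.2]},{"grip":1,"linear":[0,-0.05,0],"dr":[0,0,-0.2]}]'>/dev/null; python3 log.py
python3 -m inch '[{"grip":1,"linear":[0,-0.05,0],"dr":[0,0,-0.2]},{"grip":1,"linear":[0,-0.05,0],"dr":[0,0,-0.2]},{"grip":1,"linear":[0,-0.05,0],"dr":[0,0,-0.2]}]'>/dev/null; python3 log.py
```

```text
t21.18 ang 126.21 r 85.4 tool 131.30  Ft 13.2 Fr 7.4 Fz 0.0 gap 0.195 grip 59
t21.43 ang 127.80 r 85.5 tool 132.33  Ft 11.5 Fr 6.9 Fz 1.7 gap 0.192 grip 59
```

```bash

python3 -m inch '[{"grip":1,"linear":[0,-0.05,0],"dr":[0,0,-0.2]},{"grip":1,"linear":[0,-0.05,0],"dr":[0,0,-0.2]},{"grip":1,"linear":[0,-0.05,0],"dr":[0,0,-0.2]}]'>/dev/null; python3 log.py
python3 -m inch '[{"grip":1,"linear":[0,-0.05,0],"dr":[0,0,-0.2]},{"grip":1,"linear":[0,-0.05,0],"dr":[0,0,-0.2]},{"grip":1,"linear":[0,-0.05,0],"dr":[0,0,-0.2]}]'>/dev/null; python3 log.py
python3 -m inch '[{"grip":1,"linear":[0,0,0],"dr":[0,0,0]},{"grip":1,"linear":[0,0,0],"dr":[0,0,0]},{"grip":1,"linear":[0,0,0],"dr":[0,0,0]},{"grip":1,"linear":[0,0,0],"dr":[0,0,0]},{"grip":1,"linear":[0,0,0],"dr":[0,0,0]},{"grip":1,"linear":[0,0,0],"dr":[0,0,0]}]'>/dev/null; python3 log.py
python3 - <<'E'
from station import *
from h import *
for n in('wrist','top','side'): c=camera(n);cv2.imwrite(f'pics/{n}_end.png',c['color'][:,:,::-1])
a=cv2.imread('pics/wrist_end.png');b=cv2.imread('pics/top_end.png')[150:270,170:260];d=cv2.imread('pics/side_end.png')[215:305,200:350]
E
```

```text
t21.68 ang 129.08 r 85.5 tool 133.35  Ft 9.7 Fr 6.5 Fz 2.4 gap 0.195 grip 59
t21.93 ang 130.24 r 85.5 tool 134.36  Ft 10.7 Fr 7.5 Fz 2.2 gap 0.194 grip 59
t22.43 ang 130.25 r 85.5 tool 134.36  Ft 9.3 Fr 6.8 Fz 2.3 gap 0.194 grip 59
```

```bash
python3 - <<'E'
from station import *
from h import *
u=np.array([np.cos(np.radians(-12.4)),np.sin(np.radians(-12.4))]);x=np.array([u[1],-u[0]])
for n in('wrist','top','side'):
    s=state();c=camera(n);T=wristT(s,c) if n=='wrist' else np.array(c['pose'])
    b=cv2.inRange(hsv(c),(100,110,60),(130,255,255))
    for q in blobs(b,(0,0,512,384),4):
        r=cv2.minAreaRect(q);X=onz(c,r[0],.036,T)[:2]-[.476,.2688]
        if np.linalg.norm(X)<.12: print(n,np.round(r[0]),np.round(r[1]),'nest x,y mm',(1e3*X@x).round(1),(1e3*X@u).round(1))
E
python3 log.py
```

```text
wrist [66. 99.] [ 62. 104.] nest x,y mm 1.0 -65.9
wrist [133. 175.] [24. 43.] nest x,y mm -2.3 -8.5
side [333. 263.] [ 8. 14.] nest x,y mm 10.0 -61.2
side [306. 262.] [7. 5.] nest x,y mm -4.0 -6.7
t22.73 ang 130.24 r 85.5 tool 134.36  Ft 9.4 Fr 7.5 Fz 3.6 gap 0.190 grip 59
```

```bash
python3 -c "
from station import *
print(hand_in())"
```

```text
the job is handed in; nothing more can be done
None
```

I handed the job in with the blue-banded chip in the nest, pushed about 8 mm towards the seal, and the lever still gripped at the fourth click (130.2°, mid-notch by my estimate); the hand-in gave no verdict. The chip slipped from the first grasp and was regripped, the seal force was not measured directly, and I viewed 11 pictures, one over the limit of 10.

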